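# Fit the small-tube insert into the bench mixer

## Task

Fit the insert with the many small holes into the nest on top of the bench mixer: tuck one short edge under the overhanging lip, then lower the opposite edge (do not let it fall) until the insert lies flat on the nest floor, and let go. Leave the other insert, with the few large holes, where it is.

Things in the scene. Friction and masses are not known exactly. Their poses are not given: they have to be found in the camera images.
- insert: To be fitted: bare aluminium plate 130 (x) x 86 (y) x 8 mm with 24 holes of 11 mm, 4 rows of 6. An upright handle block stands at its centre, 14 mm thick (x), 36 mm long (y), its top 70 mm above the plate's underside. Loose, about 0.3 kg, flat on the bench. Origin: centre of the underside, z up; short edges at x = +65 and -65 mm, alike, so a half turn makes no difference.
- insert_large: The other insert, to be left alone: same plate, handle, sizes and axes, but with 6 large holes of 26 mm, 2 rows of 3. The two may lie in either place.
- nest (a point): Centre of the nest floor, 60 mm above the bench, on a white mixer box 230 x 190 mm fixed to the bench. z up, -x towards the lip. The level floor is 146 (x) by 106 mm (y): a wall with the lip at x = -73 mm, a bar 20 mm high and 8 mm thick with its inner face at x = +73 mm, rails 10 mm high at y = +53 and -53 mm. All rigid. Too tight to slide the insert in level over the bar: tilt it 10 to 20 degrees.
- lip_edge (a point): Middle of the lower free edge of the fixed metal lip, at nest x = -49 mm, 26 mm above the nest floor; axes as the nest's. The lip overhangs the floor by 24 mm, is 5 mm thick and 118 mm long along y. Lip edge to bar is 122 mm, so the insert cannot drop in flat; its edge goes some 16 mm under the lip, low and first, and the other edge then comes down inside the bar.
Not all that is in view belongs to the job. What is shaped like the insert but turquoise or yellow is not meant.

How it is judged:
By the outcome, as a careful person would: the job done as asked, in the order asked, and still so for the second after the job is handed in, with the robot touching nothing.
It also fails if it takes over 42 s, if anything falls off the work surface, if the arm or the gripper's body presses on something with over 40 N, if the wrist force passes 120 N, or if a joint passes its speed limit or range.

## Robot

A 6-joint arm with a two-finger parallel gripper is mounted at the origin on the work surface. World frame = base frame: x ahead of the robot, y to its left, z up, the work surface at z = 0. Lengths are in m, angles in rad, forces in N, time in s.
With the tool pointing down it reaches from about 0.375 to 0.975 m from the base axis. Payload 3.8 kg.
Tool frame: the origin (TCP) lies on the mounting face of the last link; the fingertips stand 173 mm ahead of it and the grasp point (between the pads) lies 155 mm ahead of it; z points along the fingers, y is the line along which they close (so a half turn about z gives the same grasp; the last joint's range is limited). The gripper opens to 85 mm and grips with 20 to 120 N. Pads are 22 mm wide; open, the fingers measure 114 mm over their backs; the gripper's body (76 mm by 85 mm) begins 54 mm behind the grasp point. The pads swing forward as they close: fully open they stand 13 mm farther back than shut.
Start: joints at [-1.26, 0.264, 1.604, -0, 1.274, -0.037], TCP at [0.23, -0.635, 0.405] pointing down, gripper open.
Joint ranges: [-2.63, 2.63], [-0.94, 2.18], [0.31, 2.57], [-1.31, 4.45], [0, 2.66], [-2.55, 2.55]. Speed limits (rad/s): [2.57, 2.57, 3.14, 3.14, 3.14, 3.14].

## Interface

Orientations are given as a rotation vector (axis times angle).
In Python, from workcell import bot gives the robot as it stands.
- The arm moves only by the tool drive_tool, never from a script. Its argument "increments" is a list of rows, each an object with "delta_pos": the shift along the tool's x, y, z in mm, a list of three; "turn": the turn about the tool's z in rad; "jaw": the opening, from -1 (shut) to 1 (fully open). A call has 1 to 8 rows; each row shifts and turns the commanded pose from where the row before left it, along the tool's axes as they then stand; what a row does not reach is not made up. A row lasts 1/12 s, in which the tool goes at most 41.7 mm and 7.16 degrees, less where a joint would pass 70% of its speed; a pose out of reach is approached as far as the arm can. A call is refused whole if a number of a shift passes 41.7 or a number of a turn 0.125, either way. A call with a gripper value outside its range is refused whole. The fingers move at their own pace and stop on an object; "grip_force" is the grip in N (left out, the last holds). Time passes only in rows, so rows that do not move let the fingers close. It gives the time, the measured TCP pose, the force, the opening and the grip force at its end, in the units of the state.
- bot.read_state(): the state, without advancing time (a new reading comes with each control period).
- bot.read_camera(name): name is "scene" or "top"; returns a dict with "pixels" (400x640x3 uint8, red, green, blue), "fovy" (degrees; the focal length in pixels is half the picture's height over the tangent of half this angle, whatever the lens; pixels are square), "cx", "cy" (the principal point, pixels), "camera_from_world" (4x4, takes a point from world to camera coordinates). Camera axes: x right, y down, z forward; pixel columns grow to the right and rows downward; lengths in m; the calibration is good to about 2 mm. A picture is of the moment at which its call begins. There is no depth.
- bot.finish_job(): hands the job in; it is judged then, once.
The state is a dict: "time": time; "q": joint angles; "joint_vel": joint speeds; "joint_torque": joint torques, N m; "tool_pos": TCP position; "tcp_rot": TCP orientation; "wrist_force": force on the tool from outside, world axes, zero at the start; "torque": the same for the moment, N m; "width": opening from 0.0 (shut) to 1.0 (fully open); "grip_force": force on a finger pad.
Only numpy, scipy, OpenCV 4.12 (cv2) and the standard library are available. Lean on these libraries where they do the work, as an engineer would, in place of code of your own. Each camera call takes 0.05 s, during which the arm holds its last target. There are 200 camera calls.

## Working session

There is one attempt and no reset: what is moved stays moved. The work goes in short steps, Python scripts to look and compute and a tool call to move; the robot and the scene stay as the last step left them, time stands still between calls to the robot, and variables do not carry over. Pictures are saved under pics/ and viewed, at most 10 in all, crops included, and the job is handed in when it is done.

Besides the shell and the picture viewer there is one more tool, called after "Request:" in YAML: its name, and indented under it one key for each argument. drive_tool: Moves the arm, as the interface text tells. Its arguments: {"type":"object","properties":{"increments":{"type":"array"},"grip_force":{"type":"number"}},"required":["increments"]}

```bash
mkdir -p pics; ls
python3 - <<'E'
from workcell import bot
import cv2,pickle
for n in("scene","top"):
    c=bot.read_camera(n); cv2.imwrite(f"pics/{n}0.png",c["pixels"][:,:,::-1]); pickle.dump(c,open(n+".pkl","wb"))
    print(n,c["fovy"],c["cx"],c["cy"],c["camera_from_world"].round(3).tolist(),[k for k in c])
print(bot.read_state())
E
```

```text
pics
scene 56.26996110073917 321.2782201670695 197.71770327486556 [[0.218, 0.976, 0.001, 0.091], [0.525, -0.116, -0.843, -0.166], [-0.823, 0.184, -0.537, 1.5], [0.0, 0.0, 0.0, 1.0]] ['pixels', 'fovy', 'cx', 'cy', 'camera_from_world']
top 42.67500823641657 316.5282549833514 202.60946779878418 [[0.017, -1.0, 0.002, -0.189], [-0.994, -0.017, -0.109, 0.44], [0.109, -0.0, -0.994, 1.574], [0.0, 0.0, 0.0, 1.0]] ['pixels', 'fovy', 'cx', 'cy', 'camera_from_world']
{'time': 0.1, 'q': array([-1.25991913e+00,  2.64681333e-01,  1.60524844e+00,  3.06440688e-05,
        1.27371097e+00, -3.69231433e-02]), 'joint_vel': array([ 0.00086481, -0.00087084, -0.0045512 ,  0.00091776, -0.00137034,
       -0.00064608]), 'joint_torque': array([-3.62463097e-04, -5.16705894e+01, -3.68590200e+01, -1.05756787e-04,
        6.26549489e-03,  1.24623714e-06]), 'tool_pos': array([ 0.22995317, -0.63428986,  0.40347785]), 'tcp_rot': array([-3.09220955e+00, -5.43208408e-01,  3.93459939e-04]), 'wrist_force': array([ 0.74938842, -0.17956067, -0.19302958]), 'torque': array([-0.00383112, -0.01052924, -0.04925897]), 'grip_force': 0.0, 'width': 0.9990412025325698}
```

View pics/scene0.png

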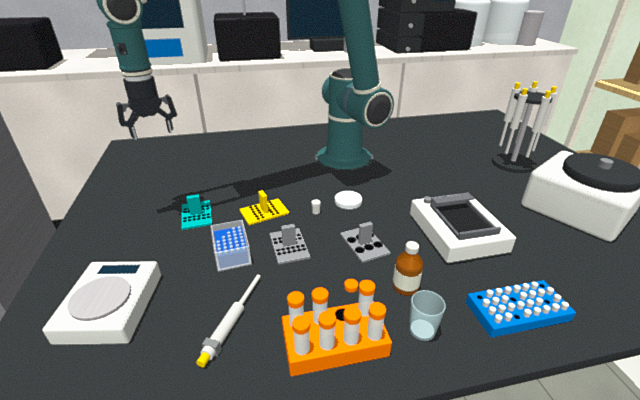

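View pics/top0.png

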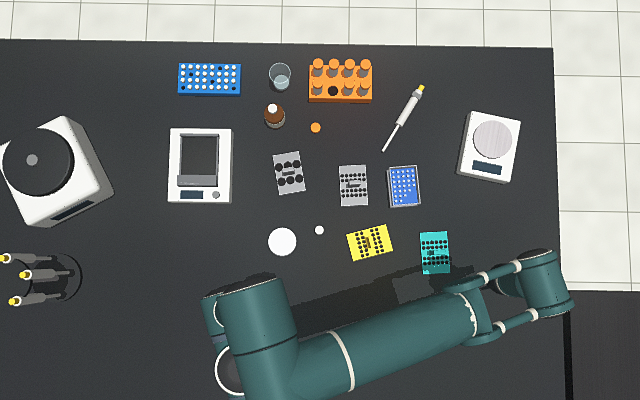

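The scene view shows the small-hole insert at about (290,243), the large-hole one at (365,240) and the mixer at (460,225). In the top view they are at (354,185), (289,173) and (200,165), and the lip is on the robot side. Next I'll enlarge the crops.

Run:
```python
import cv2
a=cv2.imread("pics/top0.png");b=cv2.imread("pics/scene0.png")
cv2.imwrite("pics/c1.png",cv2.resize(a[115:215,160:385],None,fx=3.5,fy=3.5,interpolation=2))
cv2.imwrite("pics/c2.png",cv2.resize(b[180:270,260:520],None,fx=3,fy=3,interpolation=2))
```

```text
(no output)
```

View pics/c1.png

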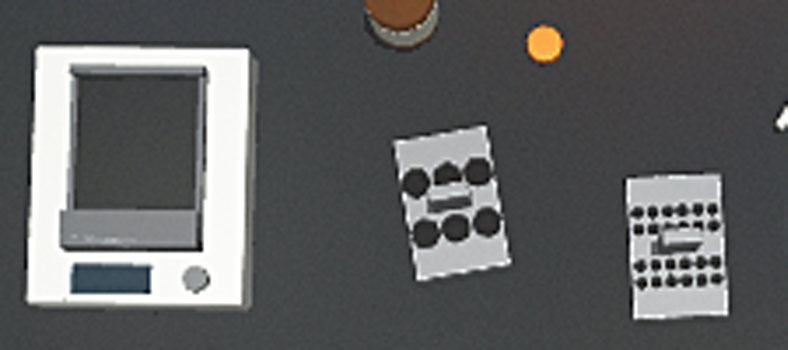

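View pics/c2.png

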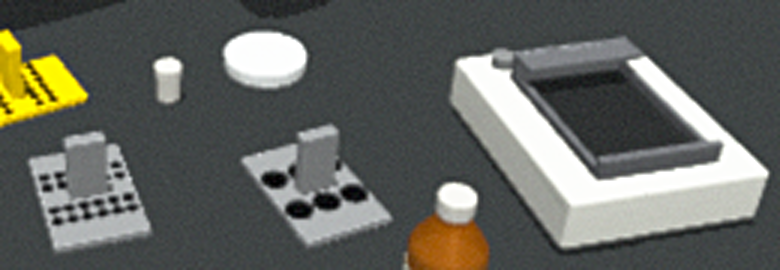

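```bash
cat > h.py <<'E'
import numpy as np,pickle
def unproj(c,uv,z):
    f=200/np.tan(np.radians(c["fovy"]/2)); M=c["camera_from_world"]; R=M[:3,:3]; o=-R.T@M[:3,3]
    d=R.T@np.array([(uv[0]-c["cx"])/f,(uv[1]-c["cy"])/f,1]); return (o+d*(z-o[2])/d[2])
def proj(c,p):
    f=200/np.tan(np.radians(c["fovy"]/2)); q=c["camera_from_world"]@np.r_[p,1]
    return q[:2]/q[2]*f+[c["cx"],c["cy"]]
E
python3 - <<'E'
from h import *
T=pickle.load(open("top.pkl","rb"));S=pickle.load(open("scene.pkl","rb"))
t=lambda p:(np.array(p)+.5)/3.5+[160,115]-.5
s=lambda p:(np.array(p)+.5)/3+[260,180]-.5
def show(n,P,z,c=T,g=t):
    X=np.array([unproj(c,g(p),z)[:2] for p in P])*1000
    e=np.roll(X,-1,0)-X
    print(n,X.round(1).tolist(),"mean",X.mean(0).round(1),"len",np.hypot(*e.T).round(1),"ang",np.degrees(np.arctan2(e[:,1],e[:,0])).round(1))
show("ins T",[(627,178),(720,173),(728,317),(635,320)],.008)
show("large T",[(394,141),(486,125),(511,265),(417,280)],.008)
show("ins S",[(29,158),(106,147),(151,234),(57,249)],.008,S,s)
show("box T",[(37,45),(250,47),(243,305),(27,303)],.06)
show("lip T",[(62,209),(197,213),(200,250),(62,247)],.091)
show("bar T",[(72,66),(207,67)],.080)
show("bar S",[(599,161),(720,143)],.080,S,s)
show("box S",[(455,62),(560,205),(770,175),(640,45)],.06,S,s)
show("lip S",[(515,58),(628,39),(643,52),(524,72)],.091,S,s)
show("handle S",[(67,139),(72,133),(104,133),(103,139)],.07,S,s)
show("handle T",[(665,229),(704,228),(704,240),(665,242)],.07)
E
```

```text
ins T [[564.4, -250.3], [570.4, -334.7], [439.0, -342.8], [434.9, -259.1]] mean [ 502.2 -296.7] len [ 84.7 131.7  83.8 129.8] ang [ -85.9 -176.5   92.8    3.9]
large T [[594.8, -37.9], [611.1, -121.3], [482.9, -146.5], [467.8, -62.0]] mean [539.1 -91.9] len [ 85.  130.7  85.9 129.3] ang [ -79.  -168.9  100.1   10.7]
ins S [[442.8, -343.9], [441.6, -269.6], [573.5, -251.2], [574.9, -333.6]] mean [ 508.2 -299.6] len [ 74.3 133.2  82.3 132.5] ang [  90.9    7.9  -89.1 -175.5]
box T [[665.1, 275.7], [666.6, 87.2], [436.8, 85.2], [435.3, 273.4]] mean [551.  180.4] len [188.5 229.9 188.2 229.8] ang [ -89.5 -179.5   90.5    0.6]
lip T [[513.7, 238.2], [512.2, 122.2], [480.2, 118.4], [480.8, 236.7]] mean [496.7 178.9] len [116.   32.2 118.3  33. ] ang [ -90.7 -173.2   89.7    2.7]
bar T [[641.8, 238.4], [643.0, 120.6]] mean [642.4 179.5] len [117.8 117.8] ang [-89.4  90.6]
bar S [[645.2, 121.7], [644.9, 237.2]] mean [645.  179.5] len [115.4 115.4] ang [ 90.1 -89.9]
box S [[446.9, 82.3], [669.4, 76.5], [672.2, 272.6], [457.9, 279.7]] mean [561.6 177.8] len [222.6 196.1 214.5 197.7] ang [ -1.5  89.2 178.1 -93.2]
lip S [[496.5, 117.0], [488.6, 240.4], [513.1, 241.6], [520.5, 114.0]] mean [504.7 178.2] len [123.7  24.5 127.7  24.2] ang [ 93.6   2.7 -86.7 173.1]
handle S [[503.8, -312.2], [495.9, -306.7], [502.1, -278.9], [510.7, -281.1]] mean [ 503.1 -294.7] len [ 9.6 28.5  8.9 31.8] ang [ 145.    77.5  -14.8 -102.5]
handle T [[508.5, -281.3], [510.0, -315.2], [499.4, -315.3], [497.1, -281.4]] mean [ 503.8 -298.3] len [34.  10.6 34.  11.4] ang [ -87.5 -179.6   94.     0.6]
```

Request:
drive_tool:
  increments:
    - {"delta_pos": [0, 0, 0], "turn": 0.095, "jaw": 1}
    - {"delta_pos": [0, 0, 0], "turn": 0.095, "jaw": 1}
    - {"delta_pos": [0, 0, 0], "turn": 0.094, "jaw": 1}
    - {"delta_pos": [20, -21, 0], "turn": 0, "jaw": 1}
    - {"delta_pos": [22, -25, 0], "turn": 0, "jaw": 1}
    - {"delta_pos": [22, -25, 0], "turn": 0, "jaw": 1}
    - {"delta_pos": [22, -25, 0], "turn": 0, "jaw": 1}
    - {"delta_pos": [22, -25, 0], "turn": 0, "jaw": 1}

```text
time: 0.77
tool_pos: [0.3306, -0.5056, 0.4039]
tcp_rot: [-3.139, -0.099, 0.001]
wrist_force: [0.5, 0.4, 0.4]
width: 1.001
grip_force: 0.0
```

Request:
drive_tool:
  increments:
    - {"delta_pos": [23, -25, 0], "turn": 0, "jaw": 1}
    - {"delta_pos": [23, -25, 0], "turn": 0, "jaw": 1}
    - {"delta_pos": [23, -25, 0], "turn": 0, "jaw": 1}
    - {"delta_pos": [23, -25, 0], "turn": 0, "jaw": 1}
    - {"delta_pos": [23, -25, 0], "turn": 0, "jaw": 1}
    - {"delta_pos": [23, -25, 0], "turn": 0, "jaw": 1}
    - {"delta_pos": [23, -25, 0], "turn": 0, "jaw": 1}
    - {"delta_pos": [0, 0, 0], "turn": 0, "jaw": 1}

```text
time: 1.43
tool_pos: [0.4823, -0.3178, 0.4042]
tcp_rot: [-3.137, -0.107, -0.002]
wrist_force: [-1.0, -0.3, -0.5]
width: 0.997
grip_force: 0.0
```

```bash
cat >> h.py <<'E'
def tool(s):
    from scipy.spatial.transform import Rotation as R
    m=R.from_rotvec(s["tcp_rot"]).as_matrix(); return np.array(s["tool_pos"])*1000,m,np.degrees(np.arctan2(m[1,0],m[0,0]))
def to(x,y,z,yaw=None):
    from workcell import bot
    s=bot.read_state(); p,m,a=tool(s)
    print("t",s["time"],"p",p.round(1),"yaw",a.round(2),"F",np.round(s["wrist_force"],1),"w",round(s["width"],3),"g",round(s["grip_force"],1),"delta tool",(m.T@(np.array([x,y,z])-p)).round(1), "turn",None if yaw is None else round(-np.radians(yaw-a),3))
E
python3 -c "
from h import *
to(502.5,-297,200,3.6)"
```

```text
t 1.4333 p [ 482.3 -317.8  404.2] yaw 3.91 F [-1.  -0.3 -0.5] w 0.997 g 0.0 delta tool [ 21.3 -18.8 204.3] turn 0.005
```

Request:
drive_tool:
  increments:
    - {"delta_pos": [0, 0, 0], "turn": 0, "jaw": 1}
    - {"delta_pos": [0, 0, 30], "turn": 0, "jaw": 1}
    - {"delta_pos": [0, 0, 30], "turn": 0, "jaw": 1}
    - {"delta_pos": [0, 0, 30], "turn": 0, "jaw": 1}
    - {"delta_pos": [0, 0, 0], "turn": 0, "jaw": 1}
    - {"delta_pos": [0, 0, 0], "turn": 0, "jaw": 1}

```text
time: 1.93
tool_pos: [0.4781, -0.3222, 0.3126]
tcp_rot: [-3.137, -0.098, 0.007]
wrist_force: [-0.0, -0.7, 0.3]
width: 0.998
grip_force: 0.0
```

```bash
python3 -c "
from h import *
to(502.5,-297,200,3.6)"
```

```text
t 1.9333 p [ 478.1 -322.2  312.6] yaw 3.59 F [-0.  -0.7  0.3] w 0.998 g 0.0 delta tool [ 26.4 -23.3 112.5] turn -0.0
```

Request:
drive_tool:
  increments:
    - {"delta_pos": [13, -12, 0], "turn": 0, "jaw": 1}
    - {"delta_pos": [13, -11, 0], "turn": 0, "jaw": 1}
    - {"delta_pos": [0, 0, 25], "turn": 0, "jaw": 1}
    - {"delta_pos": [0, 0, 20], "turn": 0, "jaw": 1}
    - {"delta_pos": [0, 0, 0], "turn": 0, "jaw": 1}
    - {"delta_pos": [0, 0, 0], "turn": 0, "jaw": 1}

```text
time: 2.43
tool_pos: [0.5042, -0.298, 0.2708]
tcp_rot: [3.14, 0.099, 0.0]
wrist_force: [-0.2, -0.5, 0.2]
width: 0.995
grip_force: 0.0
```

Run:
```python
from h import *
from workcell import bot
import cv2
to(502.5,-297,200,3.6)
c=bot.read_camera("scene")["pixels"][:,:,::-1]
cv2.imwrite("pics/g1.png",cv2.resize(c[150:280,220:370],None,fx=4,fy=4,interpolation=2))
```

```text
t 2.4333 p [ 504.2 -298.   270.8] yaw 3.62 F [-0.2 -0.5  0.2] w 0.995 g 0.0 delta tool [-1.6 -1.1 70.8] turn 0.0
```

View pics/g1.png

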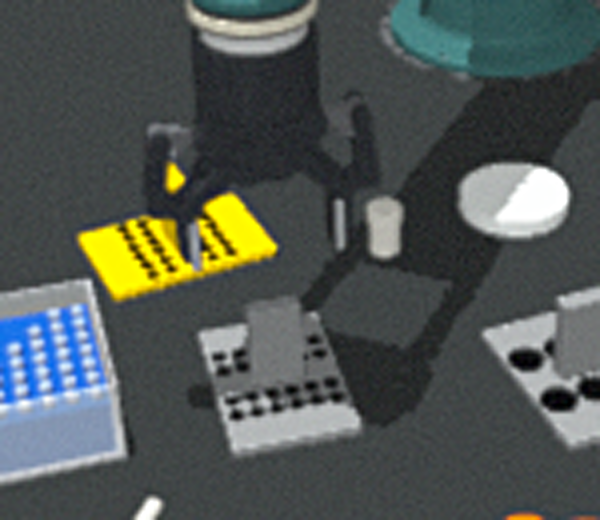

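The crop shows the open fingers at (193,268) and (340,248), straddling the handle with its top at (275,303). The aim is good, so I'll descend and grip.

Request:
drive_tool:
  increments:
    - {"delta_pos": [-1, -1, 25], "turn": 0, "jaw": 1}
    - {"delta_pos": [0, 0, 25], "turn": 0, "jaw": 1}
    - {"delta_pos": [0, 0, 20], "turn": 0, "jaw": 1}
    - {"delta_pos": [0, 0, 0], "turn": 0, "jaw": 1}
    - {"delta_pos": [0, 0, 0], "turn": 0, "jaw": -0.2}
    - {"delta_pos": [0, 0, 0], "turn": 0, "jaw": -1}
    - {"delta_pos": [0, 0, 0], "turn": 0, "jaw": -1}
    - {"delta_pos": [0, 0, 0], "turn": 0, "jaw": -1}
  grip_force: 30

```text
time: 3.15
tool_pos: [0.504, -0.2972, 0.202]
tcp_rot: [3.138, 0.1, 0.005]
wrist_force: [0.2, 0.5, 2.3]
width: 0.458
grip_force: 2.2
```

Request:
drive_tool:
  increments:
    - {"delta_pos": [0, 0, 0], "turn": 0, "jaw": -1}
    - {"delta_pos": [0, 0, 0], "turn": 0, "jaw": -1}
    - {"delta_pos": [0, 0, 0], "turn": 0, "jaw": -1}
    - {"delta_pos": [0, 0, 0], "turn": 0, "jaw": -1}

```text
time: 3.48
tool_pos: [0.504, -0.297, 0.2019]
tcp_rot: [3.138, 0.1, 0.005]
wrist_force: [-0.4, 0.3, 7.4]
width: 0.42
grip_force: 32.1
```

Request:
drive_tool:
  increments:
    - {"delta_pos": [0, 0, -6], "turn": 0, "jaw": -1}
    - {"delta_pos": [0, 0, -14], "turn": 0, "jaw": -1}
    - {"delta_pos": [0, 0, -25], "turn": 0, "jaw": -1}
    - {"delta_pos": [0, 0, -25], "turn": 0, "jaw": -1}
    - {"delta_pos": [0, 0, -25], "turn": 0, "jaw": -1}
    - {"delta_pos": [0, 0, -25], "turn": 0, "jaw": -1}
    - {"delta_pos": [0, 0, -15], "turn": 0, "jaw": -1}
    - {"delta_pos": [0, 0, 0], "turn": 0, "jaw": -1}

```text
time: 4.15
tool_pos: [0.5042, -0.2972, 0.3393]
tcp_rot: [3.136, 0.1, 0.01]
wrist_force: [1.4, -0.6, -1.6]
width: 0.41
grip_force: 31.2
```

Request:
drive_tool:
  increments:
    - {"delta_pos": [0, -10, 0], "turn": 0.057, "jaw": -1}
    - {"delta_pos": [0, -20, 0], "turn": 0, "jaw": -1}
    - {"delta_pos": [0, -30, 0], "turn": 0, "jaw": -1}
    - {"delta_pos": [0, -30, 0], "turn": 0, "jaw": -1}
    - {"delta_pos": [0, -30, 0], "turn": 0, "jaw": -1}
    - {"delta_pos": [0, -30, 0], "turn": 0, "jaw": -1}
    - {"delta_pos": [0, -30, 0], "turn": 0, "jaw": -1}
    - {"delta_pos": [0, -30, 0], "turn": 0, "jaw": -1}

```text
time: 4.82
tool_pos: [0.4999, -0.085, 0.3328]
tcp_rot: [-3.141, -0.01, 0.005]
wrist_force: [0.2, 0.4, -2.7]
width: 0.416
grip_force: 31.1
```

Request:
drive_tool:
  increments:
    - {"delta_pos": [0, -30, 0], "turn": 0, "jaw": -1}
    - {"delta_pos": [0, -30, 0], "turn": 0, "jaw": -1}
    - {"delta_pos": [0, -30, 0], "turn": 0, "jaw": -1}
    - {"delta_pos": [0, -30, 0], "turn": 0, "jaw": -1}
    - {"delta_pos": [10, -30, 0], "turn": 0, "jaw": -1}
    - {"delta_pos": [20, -30, 0], "turn": 0, "jaw": -1}
    - {"delta_pos": [20, -15, 0], "turn": 0, "jaw": -1}
    - {"delta_pos": [0, 0, 0], "turn": 0, "jaw": -1}

```text
time: 5.48
tool_pos: [0.5517, 0.1119, 0.3335]
tcp_rot: [-3.14, -0.016, -0.002]
wrist_force: [1.6, 0.3, -2.0]
width: 0.416
grip_force: 31.4
```

Request:
drive_tool:
  increments:
    - {"delta_pos": [0, 0, 0], "turn": 0, "jaw": -1}
    - {"delta_pos": [0, 0, 0], "turn": 0, "jaw": -1}

```text
time: 5.65
tool_pos: [0.5487, 0.1086, 0.3328]
tcp_rot: [3.141, 0.011, -0.006]
wrist_force: [0.1, -0.3, -3.9]
width: 0.417
grip_force: 31.4
```

Run:
```python
from h import *
from workcell import bot
import cv2
to(602,179.3,300,0.2)
c=bot.read_camera("scene")["pixels"][:,:,::-1]
cv2.imwrite("pics/g2.png",cv2.resize(c[100:270,350:550],None,fx=3.5,fy=3.5,interpolation=2))
```

```text
t 5.65 p [548.7 108.6 332.8] yaw 0.42 F [ 0.1 -0.3 -3.9] w 0.417 g 31.4 delta tool [ 53.9 -70.4  32.6] turn 0.004
```

View pics/g2.png

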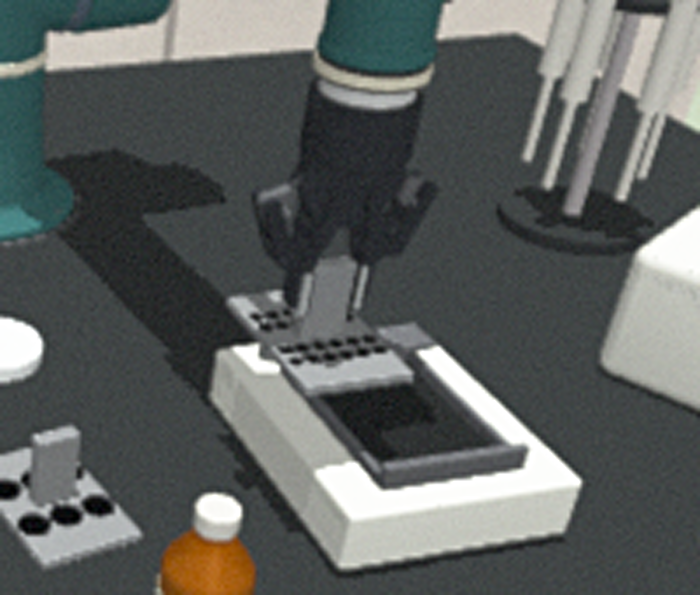

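The insert hangs level in the grip, handle at about (330,290) in the crop. Next I'll move it over the nest with its centre 40 mm towards the bar.

Request:
drive_tool:
  increments:
    - {"delta_pos": [14, -18, 0], "turn": 0.004, "jaw": -1}
    - {"delta_pos": [20, -26, 0], "turn": 0, "jaw": -1}
    - {"delta_pos": [20, -26, 0], "turn": 0, "jaw": -1}
    - {"delta_pos": [0, 0, 0], "turn": 0, "jaw": -1}
    - {"delta_pos": [0, 0, 15], "turn": 0, "jaw": -1}
    - {"delta_pos": [0, 0, 15], "turn": 0, "jaw": -1}
    - {"delta_pos": [0, 0, 0], "turn": 0, "jaw": -1}
    - {"delta_pos": [0, 0, 0], "turn": 0, "jaw": -1}

```text
time: 6.37
tool_pos: [0.6022, 0.1778, 0.3031]
tcp_rot: [3.14, 0.003, -0.006]
wrist_force: [0.3, -0.6, -2.0]
width: 0.418
grip_force: 32.0
```

Run:
```python
from h import *
from workcell import bot
to(602,179.3,282,0.2)
```

```text
t 6.3667 p [602.2 177.8 303.1] yaw 0.1 F [ 0.3 -0.6 -2. ] w 0.418 g 32.0 delta tool [-0.1 -1.5 21. ] turn -0.002
```

Request:
drive_tool:
  increments:
    - {"delta_pos": [-8, -1.5, 5], "turn": 0, "jaw": -1}
    - {"delta_pos": [0, 0, 10], "turn": 0, "jaw": -1}
    - {"delta_pos": [0, 0, 5], "turn": 0, "jaw": -1}
    - {"delta_pos": [0, 0, 2], "turn": 0, "jaw": -1}
    - {"delta_pos": [0, 0, 1], "turn": 0, "jaw": -1}
    - {"delta_pos": [0, 0, 1], "turn": 0, "jaw": -1}
    - {"delta_pos": [0, 0, 0], "turn": 0, "jaw": -1}

```text
time: 6.95
tool_pos: [0.5956, 0.1805, 0.2817]
tcp_rot: [3.142, 0.004, 0.001]
wrist_force: [-2.7, -0.3, 0.8]
width: 0.418
grip_force: 32.6
```

Run:
```python
from h import *
from workcell import bot
to(594,179.3,275,0.2)
```

```text
t 6.95 p [595.6 180.5 281.7] yaw 0.16 F [-2.7 -0.3  0.8] w 0.418 g 32.6 delta tool [-1.6  1.2  6.7] turn -0.001
```

Request:
drive_tool:
  increments:
    - {"delta_pos": [0, 0, 1], "turn": 0, "jaw": -1}
    - {"delta_pos": [0, 0, 1], "turn": 0, "jaw": -1}
    - {"delta_pos": [0, 0, 1], "turn": 0, "jaw": -1}
    - {"delta_pos": [0, 0, 1], "turn": 0, "jaw": -1}
    - {"delta_pos": [0, 0, 0], "turn": 0, "jaw": -1}

```text
time: 7.37
tool_pos: [0.5954, 0.1807, 0.2809]
tcp_rot: [-3.141, -0.005, -0.0]
wrist_force: [-12.9, -3.2, 19.0]
width: 0.415
grip_force: 34.7
```

Run:
```python
from h import *
from workcell import bot
import cv2
to(594,179.3,275,0.2)
c=bot.read_camera("scene")["pixels"][:,:,::-1]
cv2.imwrite("pics/g3.png",cv2.resize(c[140:270,390:530],None,fx=4.5,fy=4.5,interpolation=2))
```

```text
t 7.3667 p [595.4 180.7 280.9] yaw 0.18 F [-12.9  -3.2  19. ] w 0.415 g 34.7 delta tool [-1.4  1.4  5.9] turn -0.0
```

View pics/g3.png

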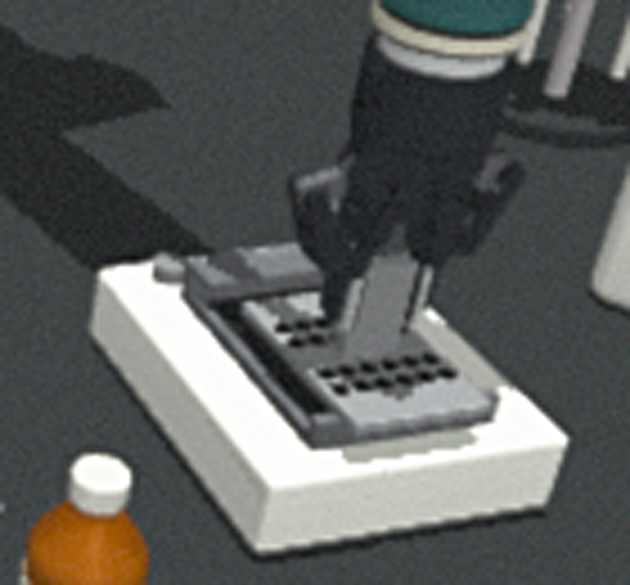

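The plate's +x end rests on the bar near (400,425) in the crop, and the low side lies inside the rails. The pads resist pivoting, so I'll drop the grip to 20 N and press on gently.

Request:
drive_tool:
  increments:
    - {"delta_pos": [0, 1, 0], "turn": 0, "jaw": -1}
    - {"delta_pos": [1, 0, 1], "turn": 0, "jaw": -1}
    - {"delta_pos": [0, 0, 0], "turn": 0, "jaw": -1}
    - {"delta_pos": [0, 0, 0], "turn": 0, "jaw": -1}
  grip_force: 20

```text
time: 7.75
tool_pos: [0.5958, 0.1805, 0.2805]
tcp_rot: [-3.14, -0.005, 0.002]
wrist_force: [-16.8, -0.7, 23.7]
width: 0.417
grip_force: 35.2
```

Run:
```python
from h import *
from workcell import bot
to(594,179.3,275,0.2)
print(bot.read_state()["torque"])
```

```text
t 7.75 p [595.8 180.5 280.5] yaw 0.18 F [-16.8  -0.7  23.7] w 0.417 g 35.2 delta tool [-1.8  1.2  5.5] turn -0.0
[-0.04515471  2.25998897  0.06545561]
```

Request:
drive_tool:
  increments:
    - {"delta_pos": [-2, 1, 0], "turn": 0, "jaw": -1}
    - {"delta_pos": [-2, 0, 0], "turn": 0, "jaw": -1}
    - {"delta_pos": [-2, 0, 0], "turn": 0, "jaw": -1}
    - {"delta_pos": [-2, 0, 0], "turn": 0, "jaw": -1}
    - {"delta_pos": [0, 0, 0], "turn": 0, "jaw": -1}

```text
time: 8.17
tool_pos: [0.5898, 0.1791, 0.2777]
tcp_rot: [-3.14, -0.005, -0.009]
wrist_force: [1.8, 2.8, 4.4]
width: 0.418
grip_force: 33.0
```

```bash
cat >> h.py <<'E'
def st(x=584,y=179.3,z=275):
    from workcell import bot
    to(x,y,z,0.2); s=bot.read_state(); F=s["wrist_force"]; print("tau_y",s["torque"][1].round(2),"pivot moment",(s["torque"][1]+.155*F[0]).round(2))
E
python3 -c "
from h import *
st()"
```

```text
t 8.1667 p [589.8 179.1 277.7] yaw 0.17 F [1.8 2.8 4.4] w 0.418 g 33.0 delta tool [-5.8 -0.2  2.6] turn -0.0
tau_y -0.69 pivot moment -0.4
```

Request:
drive_tool:
  increments:
    - {"delta_pos": [-1, 0, 1], "turn": 0, "jaw": -1}
    - {"delta_pos": [-1, 0, 1], "turn": 0, "jaw": -1}
    - {"delta_pos": [-1, 0, 1], "turn": 0, "jaw": -1}
    - {"delta_pos": [-1, 0, 1], "turn": 0, "jaw": -1}
    - {"delta_pos": [0, 0, 0], "turn": 0, "jaw": -1}

```text
time: 8.58
tool_pos: [0.5851, 0.1786, 0.2723]
tcp_rot: [-3.141, -0.004, -0.003]
wrist_force: [2.7, 2.4, 6.0]
width: 0.421
grip_force: 33.5
```

```bash
python3 -c "
from h import *
st()"
```

```text
t 8.5833 p [585.1 178.6 272.3] yaw 0.16 F [2.7 2.4 6. ] w 0.421 g 33.5 delta tool [-1.1 -0.7 -2.7] turn -0.001
tau_y -0.62 pivot moment -0.21
```

Run:
```python
from workcell import bot
import cv2
c=bot.read_camera("scene")["pixels"][:,:,::-1]
cv2.imwrite("pics/g4.png",cv2.resize(c[160:270,390:530],None,fx=5.4,fy=5.4,interpolation=2))
```

```text
(no output)
```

View pics/g4.png

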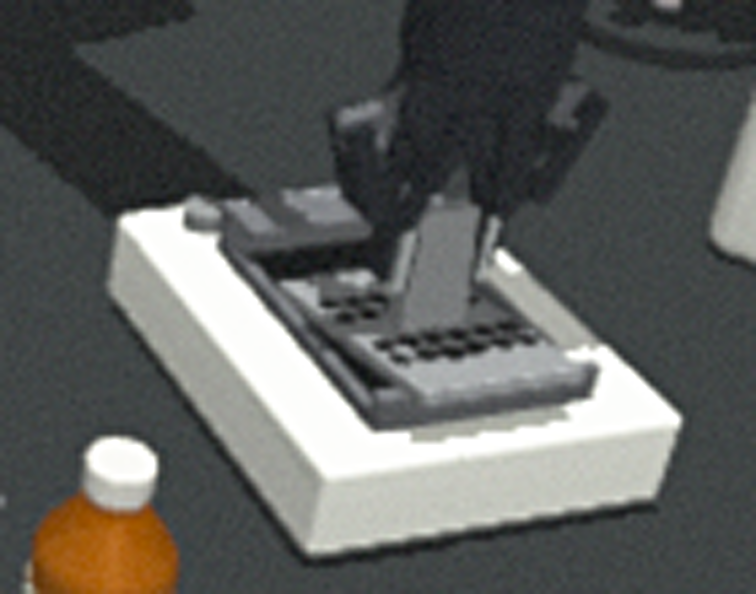

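The plate is now tilted about 12°. The low edge is near the floor just in front of the lip, (320,270) in the crop, and the high edge is on the bar. I'll raise it slightly and slide it under the lip.

Request:
drive_tool:
  increments:
    - {"delta_pos": [0, 0, -2], "turn": 0, "jaw": -1}
    - {"delta_pos": [-3, -1, -2], "turn": 0, "jaw": -1}
    - {"delta_pos": [-5, 0, 0], "turn": 0, "jaw": -1}
    - {"delta_pos": [-5, 0, 0], "turn": 0, "jaw": -1}
    - {"delta_pos": [-5, 0, 0], "turn": 0, "jaw": -1}
    - {"delta_pos": [0, 0, 0], "turn": 0, "jaw": -1}

```text
time: 9.13
tool_pos: [0.5645, 0.1791, 0.2744]
tcp_rot: [3.141, 0.005, -0.006]
wrist_force: [-0.3, -0.0, -3.4]
width: 0.412
grip_force: 32.4
```

```bash
python3 -c "
from h import *
st(552,179.3,275)"
```

```text
t 9.1333 p [564.5 179.1 274.4] yaw 0.17 F [-0.3 -0.  -3.4] w 0.412 g 32.4 delta tool [-12.5  -0.2  -0.6] turn -0.001
tau_y 0.01 pivot moment -0.04
```

Free hanging (−3.4 N). Continue under the lip.

Request:
drive_tool:
  increments:
    - {"delta_pos": [-4, 0, 0], "turn": 0, "jaw": -1}
    - {"delta_pos": [-4, 0, 0], "turn": 0, "jaw": -1}
    - {"delta_pos": [-3, 0, 0], "turn": 0, "jaw": -1}
    - {"delta_pos": [0, 0, 0], "turn": 0, "jaw": -1}
    - {"delta_pos": [0, 0, 0], "turn": 0, "jaw": -1}

```text
time: 9.55
tool_pos: [0.5553, 0.1794, 0.2758]
tcp_rot: [-3.142, -0.005, -0.0]
wrist_force: [-0.1, 0.4, -3.2]
width: 0.419
grip_force: 32.4
```

Run:
```python
from h import *
from workcell import bot
import cv2
st(552,179.3,275)
a=bot.read_camera("scene")["pixels"][:,:,::-1][160:270,390:530]
b=bot.read_camera("top")["pixels"][:,:,::-1][120:215,160:245]
a=cv2.resize(a,(480,377),interpolation=2);b=cv2.resize(b,(300,377),interpolation=2)
cv2.imwrite("pics/g5.png",cv2.hconcat([a,b]))
```

```text
t 9.55 p [555.3 179.4 275.8] yaw 0.17 F [-0.1  0.4 -3.2] w 0.419 g 32.4 delta tool [-3.3  0.1  0.8] turn -0.001
tau_y -0.04 pivot moment -0.06
```

View pics/g5.png

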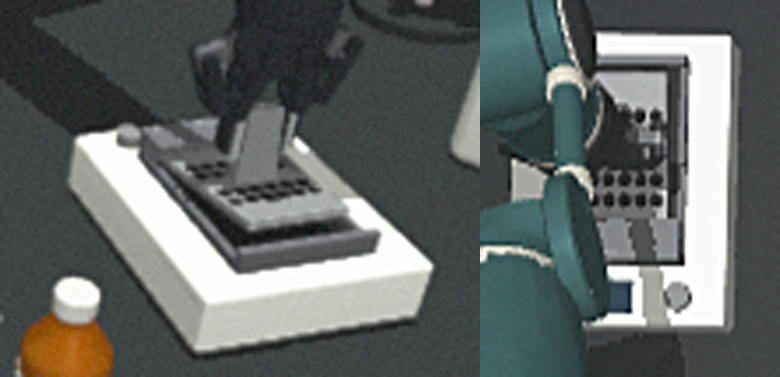

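In the crops, the near-lip edge is tucked under the lip and the high edge hovers inside the bar at (290,220). I'll now lower it gradually, drawing the tool +x as the plate levels.

Request:
drive_tool:
  increments:
    - {"delta_pos": [-3, 0, 0], "turn": 0, "jaw": -1}
    - {"delta_pos": [0, 0, 1], "turn": 0, "jaw": -1}
    - {"delta_pos": [0, 0, 1], "turn": 0, "jaw": -1}
    - {"delta_pos": [1, 0, 1], "turn": 0, "jaw": -1}
    - {"delta_pos": [1, 0, 1], "turn": 0, "jaw": -1}
    - {"delta_pos": [1, 0, 1], "turn": 0, "jaw": -1}
    - {"delta_pos": [0, 0, 0], "turn": 0, "jaw": -1}

```text
time: 10.23
tool_pos: [0.5555, 0.1794, 0.2708]
tcp_rot: [3.141, 0.004, -0.002]
wrist_force: [-1.6, -1.5, -0.0]
width: 0.419
grip_force: 32.7
```

```bash
python3 -c "
from h import *
st(563,179.3,262)"
```

```text
t 10.2333 p [555.5 179.4 270.8] yaw 0.16 F [-1.6 -1.5 -0. ] w 0.419 g 32.7 delta tool [7.6 0.1 8.8] turn -0.001
tau_y 0.71 pivot moment 0.45
```

Contact at the low edge; continue levelling.

Request:
drive_tool:
  increments:
    - {"delta_pos": [1, 0, 1], "turn": 0, "jaw": -1}
    - {"delta_pos": [1, 0, 1], "turn": 0, "jaw": -1}
    - {"delta_pos": [1, 0, 1], "turn": 0, "jaw": -1}
    - {"delta_pos": [1, 0, 1], "turn": 0, "jaw": -1}
    - {"delta_pos": [0, 0, 0], "turn": 0, "jaw": -1}

```text
time: 10.65
tool_pos: [0.5597, 0.1794, 0.2666]
tcp_rot: [3.142, 0.004, 0.0]
wrist_force: [-1.6, -0.7, 0.5]
width: 0.421
grip_force: 32.7
```

```bash
python3 -c "
from h import *
st(563,179.3,262)"
```

```text
t 10.65 p [559.7 179.4 266.6] yaw 0.16 F [-1.6 -0.7  0.5] w 0.421 g 32.7 delta tool [3.3 0.1 4.6] turn -0.001
tau_y 0.66 pivot moment 0.41
```

Request:
drive_tool:
  increments:
    - {"delta_pos": [1, 0, 1], "turn": 0, "jaw": -1}
    - {"delta_pos": [1, 0, 1], "turn": 0, "jaw": -1}
    - {"delta_pos": [1, 0, 1], "turn": 0, "jaw": -1}
    - {"delta_pos": [0, 0, 1], "turn": 0, "jaw": -1}
    - {"delta_pos": [0, 0, 0], "turn": 0, "jaw": -1}

```text
time: 11.07
tool_pos: [0.5629, 0.1794, 0.2629]
tcp_rot: [-3.142, -0.005, -0.002]
wrist_force: [-0.2, -1.2, 1.6]
width: 0.415
grip_force: 32.7
```

Run:
```python
from h import *
from workcell import bot
import cv2
st(563,179.3,262)
a=bot.read_camera("scene")["pixels"][:,:,::-1][160:270,390:530]
cv2.imwrite("pics/g6.png",cv2.resize(a,None,fx=5.4,fy=5.4,interpolation=2))
```

```text
t 11.0667 p [562.9 179.4 262.9] yaw 0.17 F [-0.2 -1.2  1.6] w 0.415 g 32.7 delta tool [0.1 0.1 0.9] turn -0.001
tau_y 0.41 pivot moment 0.39
```

View pics/g6.png

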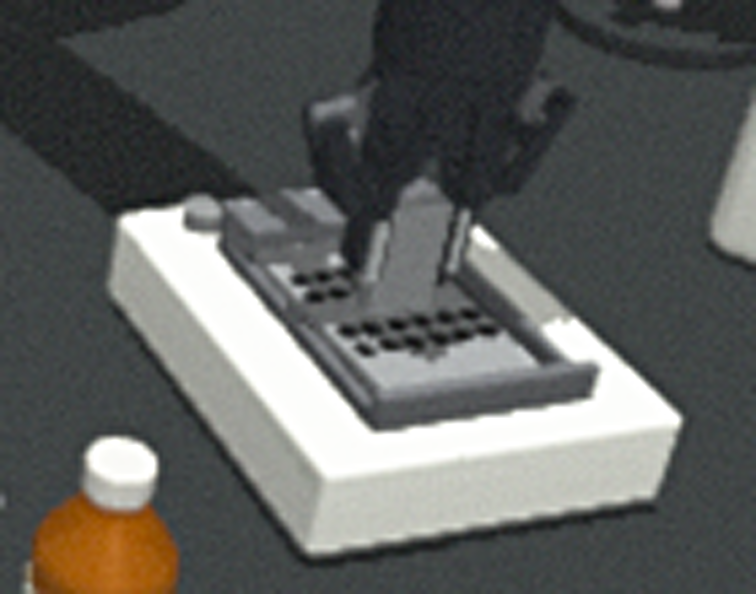

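The plate is almost level inside the bar, its +x edge hidden behind the bar near (470,375). I'll press a little more until the force shows the floor carries it.

Request:
drive_tool:
  increments:
    - {"delta_pos": [0.5, 0, 1], "turn": 0, "jaw": -1}
    - {"delta_pos": [0, 0, 1], "turn": 0, "jaw": -1}
    - {"delta_pos": [0, 0, 0], "turn": 0, "jaw": -1}
    - {"delta_pos": [0, 0, 0], "turn": 0, "jaw": -1}

```text
time: 11.45
tool_pos: [0.5638, 0.1794, 0.2614]
tcp_rot: [-3.141, -0.005, -0.005]
wrist_force: [2.5, -3.1, 3.2]
width: 0.421
grip_force: 32.8
```

```bash
python3 -c "
from h import *
st(563,179.3,262)"
```

```text
t 11.45 p [563.8 179.4 261.4] yaw 0.17 F [ 2.5 -3.1  3.2] w 0.421 g 32.8 delta tool [-0.8  0.1 -0.6] turn -0.001
tau_y -0.11 pivot moment 0.27
```

Request:
drive_tool:
  increments:
    - {"delta_pos": [0, 0, 1], "turn": 0, "jaw": -1}
    - {"delta_pos": [0, 0, 1], "turn": 0, "jaw": -1}
    - {"delta_pos": [0, 0, 0], "turn": 0, "jaw": -1}
    - {"delta_pos": [0, 0, 0], "turn": 0, "jaw": -1}

```text
time: 11.78
tool_pos: [0.5639, 0.1794, 0.2612]
tcp_rot: [-3.141, -0.004, -0.005]
wrist_force: [-1.1, -4.5, 13.4]
width: 0.412
grip_force: 33.9
```

```bash
python3 -c "
from h import *
st(563,179.3,262)"
```

```text
t 11.7833 p [563.9 179.4 261.2] yaw 0.16 F [-1.1 -4.5 13.4] w 0.412 g 33.9 delta tool [-0.9  0.1 -0.8] turn -0.001
tau_y 0.49 pivot moment 0.32
```

The height stopped at 261 mm and the force rose to 13 N, so the plate is flat on the floor. Relieve the press, open and retreat.

Request:
drive_tool:
  increments:
    - {"delta_pos": [0, 0, -1], "turn": 0, "jaw": -1}
    - {"delta_pos": [0, 0, -0.7], "turn": 0, "jaw": -1}
    - {"delta_pos": [0, 0, 0], "turn": 0, "jaw": 0.1}
    - {"delta_pos": [0, 0, 0], "turn": 0, "jaw": 0.5}
    - {"delta_pos": [0, 0, 0], "turn": 0, "jaw": 1}
    - {"delta_pos": [0, 0, 0], "turn": 0, "jaw": 1}
    - {"delta_pos": [0, 0, 0], "turn": 0, "jaw": 1}
    - {"delta_pos": [0, 0, 0], "turn": 0, "jaw": 1}

```text
time: 12.45
tool_pos: [0.5627, 0.1795, 0.26]
tcp_rot: [3.142, 0.005, -0.001]
wrist_force: [-0.7, 0.6, 0.5]
width: 1.0
grip_force: 0.0
```

Request:
drive_tool:
  increments:
    - {"delta_pos": [0, 0, 0], "turn": 0, "jaw": 1}
    - {"delta_pos": [0, 0, -10], "turn": 0, "jaw": 1}
    - {"delta_pos": [0, 0, -25], "turn": 0, "jaw": 1}
    - {"delta_pos": [0, 0, -30], "turn": 0, "jaw": 1}
    - {"delta_pos": [0, 0, -30], "turn": 0, "jaw": 1}
    - {"delta_pos": [0, 0, -20], "turn": 0, "jaw": 1}
    - {"delta_pos": [0, 0, 0], "turn": 0, "jaw": 1}
    - {"delta_pos": [0, 0, 0], "turn": 0, "jaw": 1}

```text
time: 13.12
tool_pos: [0.5636, 0.1796, 0.3783]
tcp_rot: [-3.14, -0.004, -0.007]
wrist_force: [-1.2, -0.7, -0.5]
width: 1.001
grip_force: 0.0
```

Run:
```python
from h import *
from workcell import bot
import cv2
st(563,179.3,262)
a=bot.read_camera("scene")["pixels"][:,:,::-1][160:270,390:530]
cv2.imwrite("pics/g7.png",cv2.resize(a,None,fx=5.4,fy=5.4,interpolation=2))
```

```text
t 13.1167 p [563.6 179.6 378.3] yaw 0.16 F [-1.2 -0.7 -0.5] w 1.001 g 0.0 delta tool [ -1.1   0.4 116.3] turn -0.001
tau_y -0.02 pivot moment -0.2
```

View pics/g7.png

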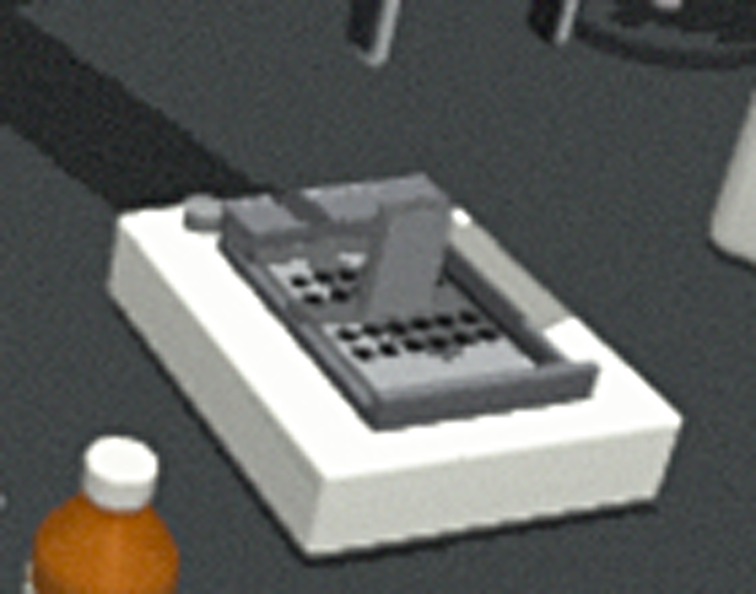

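Run:
```python
from h import *
S=pickle.load(open("scene.pkl","rb"))
for th in (0,3):
  t=np.radians(th);print(th)
  for x,y,z in [(7,-18,70),(7,18,70),(7,-18,8),(7,18,8),(65,-43,8),(65,43,8),(-41,-33,8)]:
    X=-65+(x+65)*np.cos(t)-z*np.sin(t); Z=(x+65)*np.sin(t)+z*np.cos(t)
    p=proj(S,np.array([563+X,179.4+y,60+Z])/1000); print((x,y,z),((p-[390,160])*5.4).round())
```

```text
0
(7, -18, 70) [388. 212.]
(7, 18, 70) [454. 204.]
(7, -18, 8) [363. 315.]
(7, 18, 8) [427. 306.]
(65, -43, 8) [378. 390.]
(65, 43, 8) [538. 367.]
(-41, -33, 8) [290. 267.]
3
(7, -18, 70) [386. 202.]
(7, 18, 70) [452. 193.]
(7, -18, 8) [364. 308.]
(7, 18, 8) [428. 300.]
(65, -43, 8) [381. 378.]
(65, 43, 8) [541. 355.]
(-41, -33, 8) [290. 264.]
```

The observed handle and corner positions match a level insert: right corner (538,365), handle foot (365,315). Handing in.

```bash
python3 -c "
from workcell import bot
print(bot.finish_job())"
```

```text
the job is handed in; nothing more can be done
None
```

The small-hole insert is tucked under the lip, lowered and released flat on the nest floor, and the job was handed in after about 13 s with the other insert left alone; I viewed 11 pictures, one over the limit of 10.

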